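# Draw off the small bearing balls through the sprung shutter

## Task

Push the empty catch tray fully home under the outlet of the ball dispenser, between the fences and up to the stop, and let go of it; then slide the sprung shutter by its knob to half travel (the middle mark) and hold it there, so that all four small balls run into the tray while the large balls in the other lane stay back. Never slide the shutter so far that the large-ball lane opens, and leave the other things on the bench alone. The program finishes while still holding the shutter at half travel against its spring.

Things in the scene. Friction and masses are not known exactly. Their poses are not given: they have to be found in the camera images.
- dispenser: two-lane dispenser for steel balls, fixed on the bench, grey and aluminium, 290 wide x 130 high mm. Origin on the bench under the shutter's back face, midway between the tray fences; +x runs back up the sloping lanes, +y sideways to the spring barrel (left, seen from the outlet), z up. Lane centres at y = -13 (small balls) and +13 mm (large balls); lane floors 46 mm up at the outlet
- dock (a point): where the tray's centre lies when fully home: 43 mm in front (-x) of the dispenser's origin, 14 mm up, axes as the dispenser, tray length along x. The stop (base edge, 8 mm high) is 61 mm behind (+x) it; fences 12 mm high, 70 mm apart, flared at the mouth, run from the stop to 3 mm in front (-x) of it
- outlet (a point): middle of the front of the shutter guides, 84 mm up, 11 mm in front (-x) of the dispenser's origin, axes as the dispenser. Nothing higher than the fences stands in front of it. Posts 12 mm wide, 84 mm high, stand 48 mm to either side; between them the tray passes under the guides with 36 mm clear height
- tray_mid (a point): centre, half-way up, of the loose dark steel catch tray: open-topped, 120 mm long (its x) x 64 wide (its y) x 28 high, wall and floor 3 mm, 0.16 kg, both ends alike; it stands mouth up on the bench (centre 14 mm up) and can be gripped from above across its width anywhere along its length
- shutter (a joint): travel in m of the sprung steel plate that closes both lanes: 0 shut, 0.028 half travel (middle mark of the scale), 0.056 fully open; slides toward +y of the dispenser. The spring pulls it shut: 4 N at 0, 9.6 N at half, 15 N open. From about 0.02 the small balls can pass, from about 0.046 the large ones too. Let go, it snaps shut
- knob (a point): centre of the black upright round knob on the shutter, 18 mm across, 34 high, axis vertical, centre 115 mm above the bench (its foot block ends 92 mm up); moves with the shutter; shut, it is at x = -2, y = +84 mm in the dispenser's frame, axes as the dispenser. Free on all sides above 92 mm: grip or push it from above
- small_1_center (a point): centre of a small steel ball, 16 mm across, one of four waiting in a file in the dispenser's small-ball lane (y = -13 mm)
- small_2_center (a point): centre of a small steel ball, 16 mm across, one of four waiting in a file in the dispenser's small-ball lane (y = -13 mm)
- small_3_center (a point): centre of a small steel ball, 16 mm across, one of four waiting in a file in the dispenser's small-ball lane (y = -13 mm)
- small_4_center (a point): centre of a small steel ball, 16 mm across, one of four waiting in a file in the dispenser's small-ball lane (y = -13 mm)
- large_1_center (a point): centre of a large steel ball, 20 mm across, one of three waiting in the large-ball lane (y = +13 mm), to stay there
- large_2_center (a point): centre of a large steel ball, 20 mm across, one of three waiting in the large-ball lane (y = +13 mm), to stay there
- large_3_center (a point): centre of a large steel ball, 20 mm across, one of three waiting in the large-ball lane (y = +13 mm), to stay there
- tape_measure: tape measure, 32 x 79 x 62 mm, standing; bystander, its origin under its centre on the bench
- screwdriver_1: screwdriver, 202 mm long, lying; bystander, its origin under its centre on the bench
- pack_3: flat clear box of fasteners, 60 x 73 x 26 mm; bystander, its origin under its centre on the bench
- pack_4: flat clear box of fasteners, 55 x 73 x 26 mm; bystander, its origin under its centre on the bench
- line_spool: spool, 53 mm across, 50 mm high; bystander, its origin under its centre on the bench
- strap_roll: roll of perforated strap, 69 mm across, 19 mm high; bystander, its origin under its centre on the bench
Things that resemble listed ones, but are neither listed nor needed, are in the scene too. Leave any pink look-alike of the part that bears tray_mid alone.

How it is judged:
By the outcome, as a careful person would: the job done as asked, in the order asked, and still so for the second after the job is handed in, while the arm keeps its last pose, push and grip.
It also fails if it takes over 61 s, if anything falls off the work surface, if the arm or the gripper's body presses on something with over 40 N, if the wrist force passes 120 N, or if a joint passes its speed limit or range.

## Robot

A 6-joint arm with a two-finger parallel gripper is mounted at the origin on a cart in front of the work surface, level with it; the furniture and walls round the work are solid. World frame = base frame: x ahead of the robot, y to its left, z up, the work surface at z = 0. Lengths are in m, angles in rad, forces in N, time in s.
With the tool pointing down it reaches from about 0.35 to 0.975 m from the base axis. Payload 4.9 kg.
Tool frame: the origin (TCP) lies at the very end of the fingers, on their centre line; the grasp point (between the pads) lies 19 mm behind it; z points along the fingers, y is the direction in which the jaws open and shut (so a half turn about z gives the same grasp; the last joint's range is limited). The gripper opens to 85 mm and grips with 20 to 120 N. Pads are 22 mm wide; open, the fingers measure 114 mm over their backs; the gripper's body (76 mm by 85 mm) begins 54 mm behind the grasp point. The pads swing forward as they close: fully open they stand 13 mm farther back than shut.
Start: joints at [-1.261, 0.053, 1.613, -0, 1.476, -0.119], TCP at [0.26, -0.568, 0.231] pointing down, gripper open.
Joint ranges: [-3.01, 3.01], [-1.01, 2.22], [0.06, 2.58], [-1.02, 4.17], [0.09, 2.62], [-3.14, 3.14]. Speed limits (rad/s): [2.57, 2.57, 3.14, 3.14, 3.14, 3.14].

## Interface

Orientations are given as a unit quaternion [w, x, y, z].
In Python, from plant import state, grab_frame, camera_model, job_done, search_frame, masks_of, place_of gives the robot as it stands.
- The arm moves only by the tool drive_tool, never from a script. Its argument "series" is a list of rows, each a list of 2 entries, a list of its own where there are three numbers: the shift along the world's x, y, z in m, then the turn, a rotation vector about the world's x, y, z in degrees. A call has 1 to 8 rows; each row is the pose to reach, as a shift and turn from the pose commanded when the call began; what a row does not reach only later rows make up. A row lasts 1/10 s, in which the tool goes at most 50 mm and 8.59 degrees, less where a joint would pass 70% of its speed; a pose out of reach is approached as far as the arm can. A call with a gripper value outside its range is refused whole. "fingers" is the closure, from -1 (fully open) to 1 (shut), so that 0 is half open, set as the call begins (left out, the last holds). The fingers move at their own pace and stop on an object; the grip force is fixed at half the most. Time passes only in rows, so rows that repeat a pose let the fingers close. It gives the time, the measured TCP pose, the force and the opening at its end, in the units of the state.
- state(): the state, without advancing time (a new reading comes with each control period).
- grab_frame(name): name is "side" or "top" or "wrist"; returns the picture (480x640x3 uint8, red, green, blue); there is no depth.
- camera_model(name): a dict with "fovy" (degrees; the focal length in pixels is half the picture's height over the tangent of half this angle, whatever the lens; pixels are square), "cx", "cy" (the principal point, pixels), "D" ([k1, k2, p1, p2, k3] as OpenCV has them; the pictures are not rectified), "rvec" (rotation vector, rad) and "tvec" (3), from world to camera coordinates, as OpenCV has them. Camera axes: x right, y down, z forward; pixel columns grow to the right and rows downward; lengths in m; the calibration is good to about 2 mm. A picture is of the moment at which its call begins: read the wrist's pose just before it. camera_model takes no time and is no camera call; for the wrist camera it gives the pose at the moment of the call.
- job_done(): hands the job in, once; it reports no verdict.
Trained networks look in the newest picture that a camera, given by its name, has taken for a name from the list of things; names that differ only in an ending like _2 or _b are one class to them, and where a whole thing is asked for, a point or a joint stands for the part that bears it (a point fixed in the world has none). Each returns a list of dicts, best first, with "confidence" (0 to 1); they miss things now and then, are a little off and sometimes report something else, mostly with a low value. They report only what shows in the picture. A call takes as long as a camera call. They do not tell look-alikes from the thing itself.
- search_frame(camera, name): "location" ([x, y, z] in m, in world coordinates, good to about 4 mm: the middle of the surface that is visible of it).
- masks_of(camera, name): "pixels" (480x640 bool, what is visible of it).
- place_of(camera, name): "location" ([x, y, z] in m, in world coordinates, good to about 4 mm: a listed point, or the origin of a listed thing).
The state is a dict: "time": time; "joint_pos": joint angles; "joint_vel": joint speeds; "joint_efforts": joint torques, N m; "tool_pos": TCP position; "tool_rot": TCP orientation; "contact_force": force on the tool from outside, world axes, zero at the start; "ft_torque": the same for the moment, N m; "gripper_width": opening from 0.0 (shut) to 1.0 (fully open).
Only numpy, scipy, OpenCV 4.12 (cv2) and the standard library are available. Lean on these libraries where they do the work, as an engineer would, in place of code of your own. Each camera call takes 0.05 s, during which the arm holds its last target.

## Working session

There is one attempt and no reset: what is moved stays moved. The work goes in short steps, Python scripts to look and compute and a tool call to move; the robot and the scene stay as the last step left them, time stands still between calls to the robot, and variables do not carry over. Pictures are saved under pics/ and viewed, and the job is handed in when it is done.

Besides the shell and the picture viewer there is one more tool, called after "Call:" as a command line: name --argument value ..., lists and objects as JSON in quotes. drive_tool: Moves the arm, as the interface text tells. Its arguments: {"type":"object","properties":{"series":{"type":"array","items":{"type":"array"}},"fingers":{"type":"number"}},"required":["series"]}

```bash
mkdir -p pics
python3 - <<'E'
from plant import *
import cv2
for n in ("side","top"):
    f=grab_frame(n); cv2.imwrite(f"pics/{n}0.png",f[:,:,::-1])
    for k in ["dispenser","dock","outlet","tray_mid","knob"]:
        print(n,k,[(round(d["confidence"],2),[round(float(v),4) for v in d["location"]]) for d in place_of(n,k)])
s=state();print(s["time"],s["tool_pos"],s["tool_rot"],s["gripper_width"])
for n in ("side","top"):print(camera_model(n))
E
```

```text
side dispenser [(0.89, [0.6068, -0.0458, 0.0003])]
side dock [(0.92, [0.5643, -0.0448, 0.0148]), (0.21, [0.4646, -0.2838, 0.0139])]
side outlet [(0.8, [0.597, -0.0428, 0.0839]), (0.67, [0.4467, 0.3699, -0.0019]), (0.28, [0.6067, -0.0466, 0.0029])]
side tray_mid [(0.73, [0.5163, -0.6004, 0.0125]), (0.6, [0.4679, -0.2878, 0.0137])]
side knob [(0.66, [0.6014, 0.0364, 0.1157])]
top dispenser [(0.56, [0.6076, -0.0452, 0.0012])]
top dock [(0.69, [0.5616, -0.0494, 0.0159]), (0.23, [0.5923, -0.046, 0.0843])]
top outlet [(0.71, [0.592, -0.0451, 0.0834]), (0.36, [0.6307, -0.0522, 0.0582])]
top tray_mid [(0.71, [0.5158, -0.6005, 0.0113]), (0.56, [0.4675, -0.2863, 0.0154])]
top knob [(0.59, [0.5997, 0.0421, 0.1154])]
0.6 [ 0.25985659 -0.56840216  0.23132399] [2.39927651e-06 9.77104252e-01 2.12761088e-01 7.64724513e-06] 1.0016443133896185
{'fovy': 49.388173763033954, 'cx': 328.8867066615395, 'cy': 240.26767904671593, 'D': array([0.00110653, 0.        , 0.        , 0.        , 0.        ]), 'rvec': array([ 0.46384687, -2.65502654,  1.29194142]), 'tvec': array([0.48481659, 0.24593362, 1.35129528])}
{'fovy': 43.61291945466553, 'cx': 319.7091810524497, 'cy': 241.19347149927034, 'D': array([-0.02769456,  0.        ,  0.        ,  0.        ,  0.        ]), 'rvec': array([ 2.0805078 , -1.91337237,  0.3855578 ]), 'tvec': array([-0.10647325,  0.54475561,  1.49721274])}
```

View pics/side0.png

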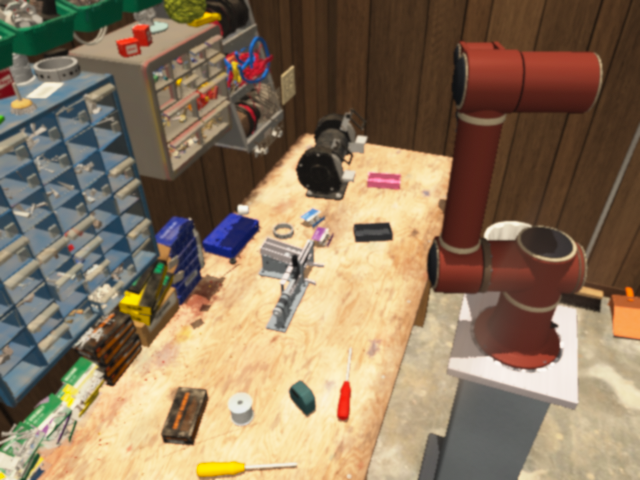

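View pics/top0.png

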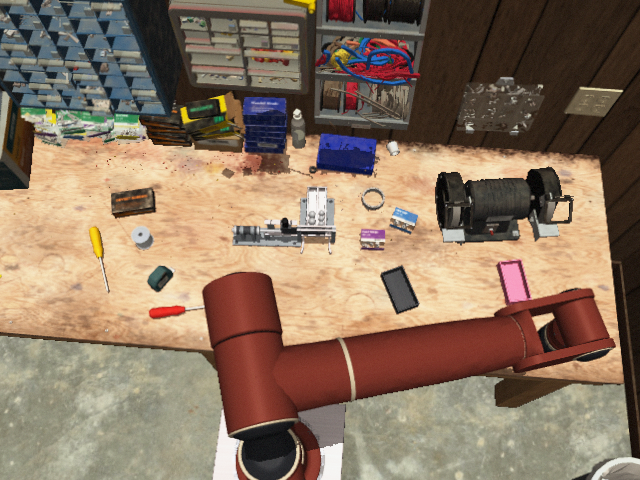

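```bash
cat > h.py <<'E'
import numpy as np, cv2
from plant import *
def cam(n):
    m=camera_model(n); f=240/np.tan(np.radians(m["fovy"])/2)
    K=np.array([[f,0,m["cx"]],[0,f,m["cy"]],[0,0,1]]); R=cv2.Rodrigues(np.array(m["rvec"],float))[0]
    return dict(K=K,D=np.array(m["D"],float),R=R,t=np.array(m["tvec"],float).reshape(3),rvec=np.array(m["rvec"],float))
def onplane(c,px,z):
    px=np.array(px,float).reshape(-1,1,2)
    u=cv2.undistortPoints(px,c["K"],c["D"]).reshape(-1,2)
    d=np.c_[u,np.ones(len(u))]@c["R"]; o=-c["R"].T@c["t"]
    return o+d*((z-o[2])/d[:,2])[:,None]
def proj(c,P):
    return cv2.projectPoints(np.array(P,float).reshape(-1,1,3),c["rvec"],c["t"],c["K"],c["D"])[0].reshape(-1,2)
def rays(c,px):
    u=cv2.undistortPoints(np.array(px,float).reshape(-1,1,2),c["K"],c["D"]).reshape(-1,2)
    d=np.c_[u,np.ones(len(u))]@c["R"]; return -c["R"].T@c["t"], d/np.linalg.norm(d,axis=1)[:,None]
def shot(n,name):
    f=grab_frame(n); cv2.imwrite(f"pics/{name}.png",f[:,:,::-1]); return f
def toolyaw():
    w,x,y,z=state()["tool_rot"]; from scipy.spatial.transform import Rotation as Ro
    return Ro.from_quat([x,y,z,w]).as_matrix()
E
python3 - <<'E'
from h import *
s=state();print(s["time"],toolyaw().round(3))
for n in ("top","side"):
    c=cam(n)
    for d in masks_of(n,"tray_mid"):
        m=d["pixels"].astype(np.uint8); 
        cn=max(cv2.findContours(m,0,2)[0],key=cv2.contourArea).reshape(-1,2)
        P=onplane(c,cn,0.028)[:,:2]
        r=cv2.minAreaRect((P*1000).astype(np.float32)); print(n,d["confidence"],r)
c=cam("wrist");print("wrist cam pos in tool",toolyaw().T@(-c["R"].T@c["t"]-s["tool_pos"]), "axis in tool", (toolyaw().T@c["R"].T).round(3))
E
```

```text
0.6 [[ 0.909  0.416  0.   ]
 [ 0.416 -0.909 -0.   ]
 [ 0.     0.    -1.   ]]
top 0.69 ((512.3823852539062, -600.9224853515625), (122.12388610839844, 75.30008697509766), 11.421466827392578)
top 0.63 ((459.7112731933594, -286.24066162109375), (124.35767364501953, 69.57970428466797), 26.2420597076416)
side 0.71 ((465.62451171875, -263.6604309082031), (126.30632781982422, 101.59276580810547), 25.93193244934082)
side 0.62 ((514.7599487304688, -577.1220092773438), (118.8936767578125, 107.46813201904297), 11.7103853225708)
side 0.37 ((621.5443725585938, -0.9124298095703125), (27.795413970947266, 151.44955444335938), 17.403350830078125)
wrist cam pos in tool [ 0.08200339  0.00016996 -0.14242389] axis in tool [[-0.001 -0.947 -0.322]
 [ 1.    -0.001 -0.001]
 [ 0.001 -0.322  0.947]]
```

Call:
drive_tool --series '[[[0.03,0.035,0.01],[0,0,0]],[[0.06,0.07,0.02],[0,0,0]],[[0.09,0.105,0.03],[0,0,0]],[[0.12,0.14,0.04],[0,0,0]],[[0.15,0.175,0.05],[0,0,0]],[[0.18,0.21,0.06],[0,0,0]],[[0.21,0.245,0.06],[0,0,0]],[[0.24,0.28,0.06],[0,0,0]]]'

```text
time: 1.5
tool_pos: [0.501, -0.287, 0.2923]
tool_rot: [0.001, 0.977, 0.213, 0.001]
contact_force: [-0.3, -0.7, -0.9]
gripper_width: 1.002
```

Call:
drive_tool --series '[[[0,0,0],[0,0,0]],[[0,0,0],[0,0,0]]]'

```text
time: 1.7
tool_pos: [0.5003, -0.2877, 0.2913]
tool_rot: [0.0, 0.977, 0.214, -0.0]
contact_force: [0.1, -0.3, 0.5]
gripper_width: 1.001
```

Run:
```python
from h import *
c=cam("wrist"); shot("wrist","w1"); s=state(); print(s["tool_pos"],s["time"],s["contact_force"])
for d in masks_of("wrist","tray_mid"):
    m=d["pixels"].astype(np.uint8)
    cn=max(cv2.findContours(m,0,2)[0],key=cv2.contourArea).reshape(-1,2)
    P=onplane(c,cn,0.028)[:,:2]
    print(d["confidence"],cv2.minAreaRect((P*1000).astype(np.float32)), cv2.boundingRect(cn))
for d in place_of("wrist","tray_mid"): print(d)
```

```text
[ 0.49971773 -0.28846113  0.2912133 ] 1.75 [-0.13994223  0.11870234  0.20134846]
0.69 ((516.5415649414062, -593.230712890625), (123.84000396728516, 83.02256774902344), 11.140716552734375) (493, 228, 91, 92)
0.63 ((469.129638671875, -285.26776123046875), (124.43724822998047, 64.16107940673828), 24.61604118347168) (285, 164, 53, 97)
{'location': [0.4632, -0.2876, 0.017], 'confidence': 0.82}
{'location': [0.519, -0.6042, 0.014], 'confidence': 0.82}
```

View pics/w1.png

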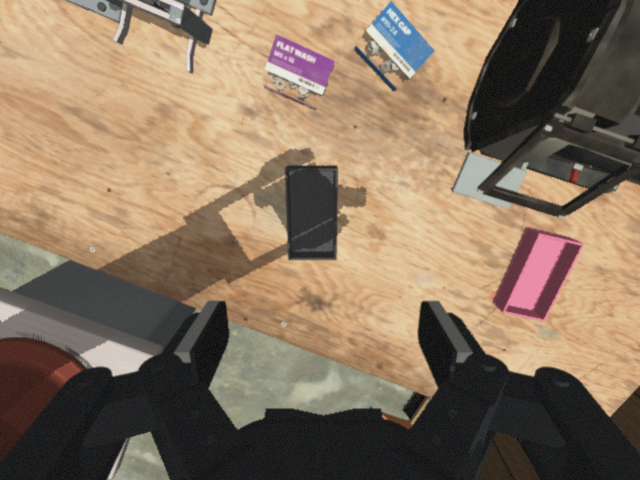

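Call:
drive_tool --series '[[[0.02,0.04,0.01],[0,0,0]],[[0.04,0.08,0.02],[0,0,0]],[[0.06,0.12,0.03],[0,0,0]],[[0.08,0.16,0.04],[0,0,0]],[[0.1,0.2,0.04],[0,0,0]],[[0.12,0.24,0.04],[0,0,0]],[[0.12,0.24,0.04],[0,0,0]],[[0.12,0.24,0.04],[0,0,0]]]'

```text
time: 2.65
tool_pos: [0.6198, -0.049, 0.331]
tool_rot: [0.0, 0.977, 0.213, -0.0]
contact_force: [0.2, -0.9, -0.1]
gripper_width: 1.004
```

Run:
```python
from h import *
c=cam("wrist"); shot("wrist","w2"); s=state(); print(s["tool_pos"],s["time"])
for k in ["dispenser","dock","outlet","knob","tray_mid"]:
    print(k,[(round(d["confidence"],2),[round(float(v),4) for v in d["location"]]) for d in place_of("wrist",k)])
# overlay model with yaw guess
def pose(o,yaw):
    R=cv2.Rodrigues(np.array([0,0,yaw]))[0]; return lambda P:(np.array(P,float)@R.T+np.array(o))
np.savez("w2.npz",**c)
```

```text
[ 0.61961211 -0.04966526  0.33108884] 2.7
dispenser [(0.74, [0.6078, -0.045, -0.0018])]
dock [(0.4, [0.6615, -0.0589, 0.0593])]
outlet [(0.58, [0.5921, -0.0461, 0.0819])]
knob [(0.61, [0.5963, 0.0419, 0.1139])]
tray_mid [(0.77, [0.4611, -0.2878, 0.0127]), (0.56, [0.516, -0.6038, 0.0149])]
```

View pics/w2.png

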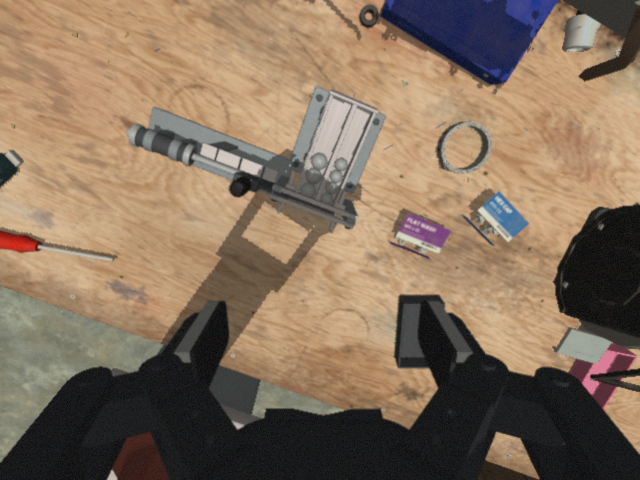

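```bash
cat > ov.py <<'E'
from h import *
import sys
def ov(img,c,o,yaw,out,crop,sc=4):
    R=cv2.Rodrigues(np.array([0,0,np.radians(yaw)]))[0]
    T=lambda P:np.array(P,float)@R.T+np.array(o)
    x0,y0,x1,y1=crop
    im=cv2.resize(img[y0:y1,x0:x1],None,fx=sc,fy=sc,interpolation=cv2.INTER_CUBIC)
    def pl(P,col,closed=False):
        p=proj(c,T(P)); p=((p-[x0,y0]+.5)*sc).astype(np.int32); cv2.polylines(im,[p.reshape(-1,1,2)],closed,col,1)
    th=np.linspace(0,2*np.pi,30)
    pl(np.c_[-.002+.009*np.cos(th),.084+.009*np.sin(th),np.full(30,.132)],(0,0,255),True)
    for s in(-1,1):
        pl([[-.011,s*.048-.006,.084],[-.011,s*.048+.006,.084]],(0,255,0))
        pl([[-.011,s*.042,0],[-.011,s*.042,.084]],(0,255,0)); pl([[-.011,s*.054,0],[-.011,s*.054,.084]],(0,255,0))
        pl([[.018,s*.035,.012],[-.046,s*.035,.012]],(255,0,0))
    pl([[-.011,-.054,.084],[-.011,.054,.084]],(255,255,0))
    for y in(-.013,0,.013): pl([[0,y,.046],[.08,y,.046+.0]],(255,0,255))
    cv2.imwrite(out,im)
E
python3 - <<'E'
from ov import *
c=dict(np.load("w2.npz")); ov(cv2.imread("pics/w2.png"),c,[.6075,-.0453,0],3.,"pics/ov1.png",(220,80,390,230))
E
```

```text
(no output)
```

View pics/ov1.png

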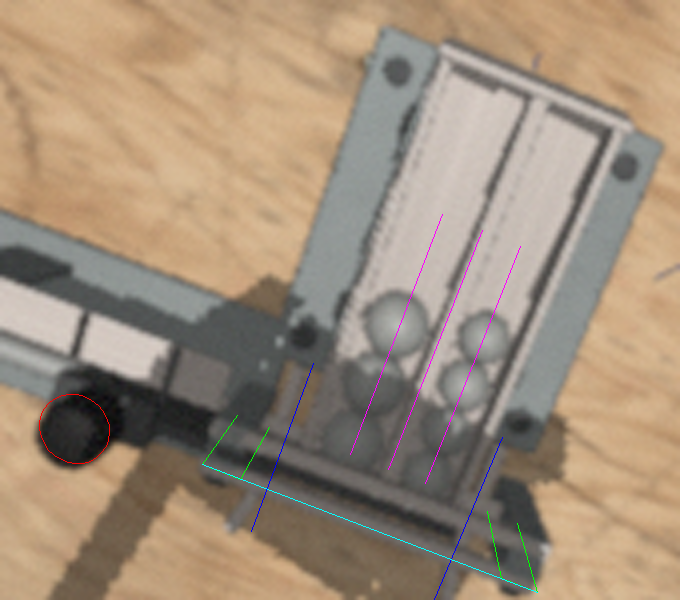

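```bash
python3 - <<'E'
from h import *
c=dict(np.load("w2.npz"))
def ang(a,b,z):
    P=onplane(c,np.array([a,b])/4.+[220,80]-.5,z); d=P[1]-P[0]; return np.degrees(np.arctan2(d[1],d[0])),P.round(4)[:,:2].tolist()
print(ang((290,300),(383,30),.006)); print(ang((540,440),(662,145),.006))
print(ang((397,71),(625,167),.006)); print(ang((304,335),(521,422),.006))
print(ang((215,425),(500,515),.084)); print(ang((0,210),(210,280),.006))
print(ang((74,429),(74,429),.132))
E
python3 - <<'E'
import cv2
im=cv2.imread("pics/w2.png")[80:250,110:370]
cv2.imwrite("pics/z2.png",cv2.resize(im,None,fx=3,fy=3,interpolation=cv2.INTER_CUBIC))
E
```

```text
(np.float64(3.5658812471676655), [[0.639, 0.0064], [0.7295, 0.012]])
(np.float64(3.7282205911805617), [[0.6312, -0.0927], [0.7359, -0.0859]])
(np.float64(-86.81567195658987), [[0.7202, 0.0029], [0.7247, -0.0779]])
(np.float64(-87.21443250793094), [[0.6302, -0.0026], [0.6341, -0.0838]])
(np.float64(-83.34861116183805), [[0.6062, 0.009], [0.6164, -0.0788]])
(np.float64(-83.70541653938959), [[0.6259, 0.1061], [0.6338, 0.0337]])
(np.float64(0.0), [[0.6011, 0.0387], [0.6011, 0.0387]])
```

View pics/z2.png

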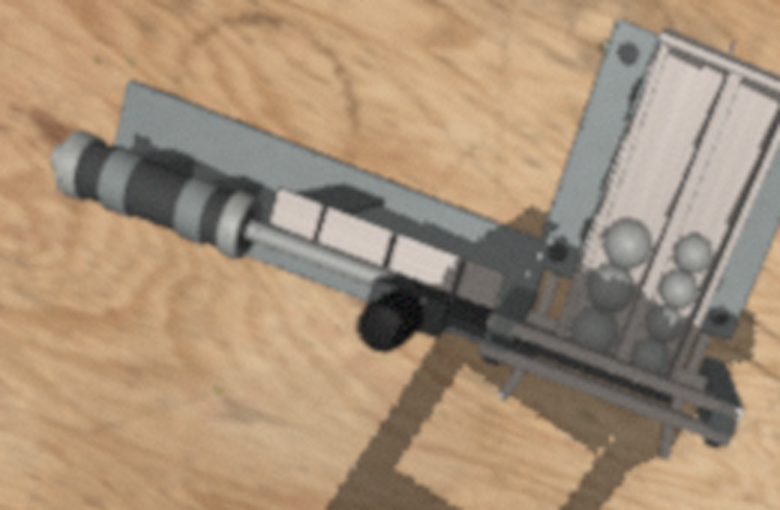

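Call:
drive_tool --series '[[[-0.04,-0.01,-0.02],[0,0,0]],[[-0.08,-0.02,-0.04],[0,0,0]],[[-0.12,-0.03,-0.06],[0,0,0]],[[-0.15,-0.05,-0.08],[0,0,0]],[[-0.15,-0.05,-0.08],[0,0,0]],[[-0.15,-0.05,-0.08],[0,0,0]]]'

```text
time: 3.55
tool_pos: [0.4693, -0.099, 0.2512]
tool_rot: [-0.0, 0.977, 0.212, 0.0]
contact_force: [-0.0, -0.3, 0.2]
gripper_width: 1.001
```

Run:
```python
from ov import *
c=cam("wrist"); f=shot("wrist","w3"); s=state(); print(s["tool_pos"],s["time"]); np.savez("w3.npz",**c)
for k in ["dispenser","dock","outlet","knob","tray_mid"]:
    print(k,[(round(d["confidence"],2),[round(float(v),4) for v in d["location"]]) for d in place_of("wrist",k)])
p=proj(c,[[.607,-.045,.05]])[0].astype(int); print(p)
ov(f[:,:,::-1].copy(),c,[.6075,-.0453,0],3.3,"pics/ov3.png",(max(0,p[0]-130),max(0,p[1]-90),p[0]+90,p[1]+80),3)
```

```text
[ 0.47039389 -0.09888529  0.2523759 ] 3.6
dispenser [(0.88, [0.6074, -0.0448, 0.0005])]
dock []
outlet [(0.9, [0.5918, -0.0443, 0.0823])]
knob []
tray_mid [(0.81, [0.4644, -0.2901, 0.0138])]
[331  46]
```

View pics/ov3.png

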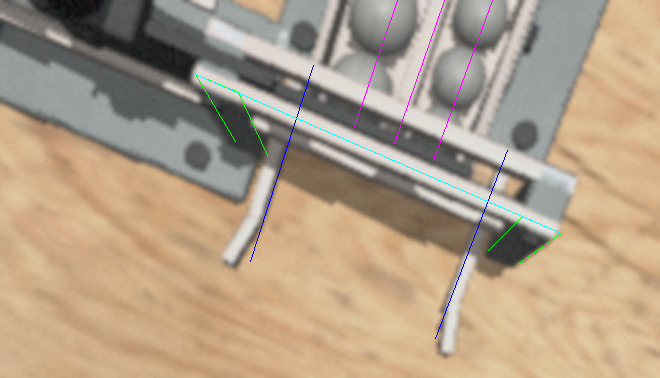

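View pics/w3.png

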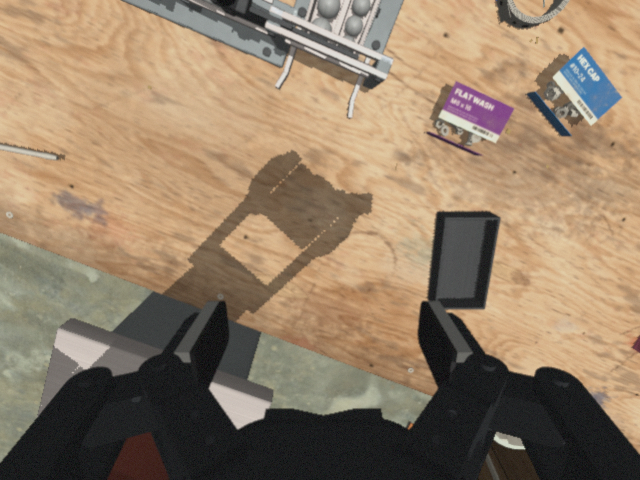

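Run:
```python
from h import *
print(state()["joint_pos"])
c=dict(np.load("w3.npz"))
im=cv2.imread("pics/w3.png")[200:320,420:510]; cv2.imwrite("pics/z3.png",cv2.resize(im,None,fx=6,fy=6,interpolation=cv2.INTER_CUBIC)[:600])
d=[d for d in masks_of("wrist","tray_mid")][0]
m=d["pixels"].astype(np.uint8); cn=max(cv2.findContours(m,0,2)[0],key=cv2.contourArea).reshape(-1,2)
P=onplane(c,cn,0.028)[:,:2]; print(cv2.minAreaRect((P*1000).astype(np.float32)))
```

```text
[-3.60682136e-01 -3.15544375e-01  1.91224179e+00  7.54740745e-05
  1.54334513e+00  7.80448936e-01]
((469.15179443359375, -279.6880798339844), (124.8567886352539, 73.5140151977539), 24.461084365844727)
```

View pics/z3.png

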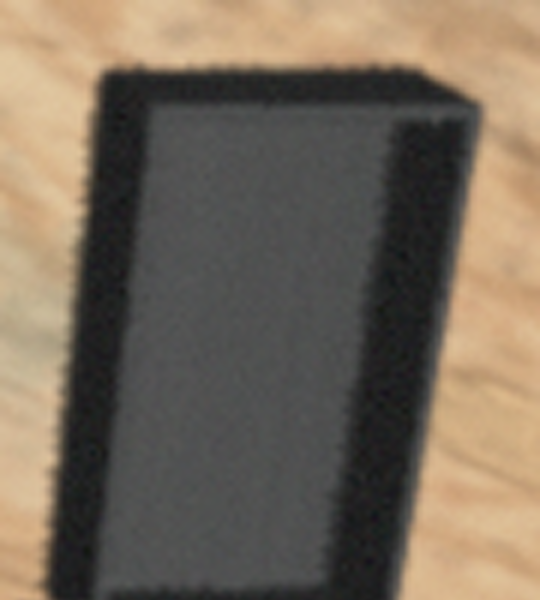

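Run:
```python
from h import *
c=dict(np.load("w3.npz"))
P=onplane(c,[(499.5,217.0),(487,292.8)],.028);d=P[0]-P[1];print(P,np.degrees(np.arctan2(d[1],d[0])))
# left bottom/top outer edge
for z in(0,.028):
  P=onplane(c,[(436.2,212.),(427.8,295.3)],z);d=P[0]-P[1];print(z,P,np.degrees(np.arctan2(d[1],d[0])))
# expected corners
for cx,cy,yaw in [(.465,-.287,25),(.464,-.2885,26),(.464,-.2885,24)]:
  a=np.radians(yaw);R=np.array([[np.cos(a),-np.sin(a)],[np.sin(a),np.cos(a)]])
  C=np.array([[.06,.032],[.06,-.032],[-.06,-.032],[-.06,.032]])@R.T+[cx,cy]
  print(proj(c,np.c_[C,[.028]*4]).round(1).tolist(), C.round(4).tolist())
```

```text
[[ 0.53446023 -0.2895739   0.028     ]
 [ 0.44701077 -0.33039236  0.028     ]] 25.0215788263474
0 [[ 0.50717613 -0.23300232  0.        ]
 [ 0.40399817 -0.28121573  0.        ]] 25.04593307368885
0.028 [[ 0.50979332 -0.22106919  0.028     ]
 [ 0.41395417 -0.2658533   0.028     ]] 25.04593307368886
[[443.2, 219.1], [499.5, 218.6], [484.2, 310.8], [433.1, 311.3]] [[0.5059, -0.2326], [0.5329, -0.2906], [0.4241, -0.3414], [0.3971, -0.2834]]
[[442.9, 220.9], [499.3, 219.4], [485.7, 311.5], [434.6, 312.8]] [[0.5039, -0.2334], [0.532, -0.291], [0.4241, -0.3436], [0.396, -0.286]]
[[444.9, 220.0], [501.0, 220.3], [483.9, 312.3], [433.0, 312.0]] [[0.5058, -0.2349], [0.5318, -0.2933], [0.4222, -0.3421], [0.3962, -0.2837]]
```

Call:
drive_tool --series '[[[-0.005,-0.025,0],[0,0,8.5]],[[-0.01,-0.05,0],[0,0,17]],[[-0.015,-0.075,0],[0,0,25.5]],[[-0.02,-0.1,0],[0,0,34]],[[-0.025,-0.125,0],[0,0,42.5]],[[-0.03,-0.15,0],[0,0,51]],[[-0.035,-0.175,0],[0,0,59.5]],[[-0.04,-0.2,0],[0,0,68]]]'

```text
time: 4.7
tool_pos: [0.4301, -0.2994, 0.2516]
tool_rot: [0.0, 0.689, 0.725, 0.0]
contact_force: [-0.1, -0.1, 0.8]
gripper_width: 1.003
```

Call:
drive_tool --series '[[[0,0,-0.01],[0,0,8.5]],[[0,0,-0.02],[0,0,17]],[[0,0,-0.03],[0,0,25.5]],[[0,0,-0.04],[0,0,34]],[[0,0,-0.05],[0,0,42.5]],[[0,0,-0.06],[0,0,51]],[[0,0,-0.07],[0,0,59.5]],[[0,0,-0.08],[0,0,68]]]'

```text
time: 5.5
tool_pos: [0.4304, -0.2984, 0.1711]
tool_rot: [0.0, 0.165, 0.986, -0.0]
contact_force: [-0.1, -0.0, 0.5]
gripper_width: 1.005
```

Call:
drive_tool --series '[[[0,0,-0.01],[0,0,8.5]],[[0,0,-0.02],[0,0,17]],[[0,0,-0.03],[0,0,25.5]],[[0,0,-0.04],[0,0,34]],[[0,0,-0.05],[0,0,42.5]],[[0,0,-0.05],[0,0,44.4]],[[0,0,-0.05],[0,0,44.4]],[[0,0,-0.05],[0,0,44.4]]]'

```text
time: 6.3
tool_pos: [0.4304, -0.2986, 0.1216]
tool_rot: [0.0, -0.216, 0.976, -0.0]
contact_force: [-0.3, 0.5, 0.9]
gripper_width: 0.997
```

Run:
```python
from h import *
s=state();R=toolyaw();print(s["time"],s["tool_pos"],R.round(4).tolist(),s["joint_pos"].round(2))
x=R[:,0];print("yaw",np.degrees(np.arctan2(x[1],x[0])))
c=cam("wrist");shot("wrist","w4");
C=[]
for d in place_of("wrist","tray_mid"): print(d)
np.savez("w4.npz",**c)
def rect(cx,cy,yaw,z):
  a=np.radians(yaw);r=np.array([[np.cos(a),-np.sin(a)],[np.sin(a),np.cos(a)]])
  return np.c_[np.array([[.06,.032],[.06,-.032],[-.06,-.032],[-.06,.032]])@r.T+[cx,cy],[z]*4]
im=cv2.imread("pics/w4.png")
for z,col in((.028,(0,255,0)),(0,(0,0,255))): cv2.polylines(im,[proj(c,rect(.4665,-.2865,25,z)).round().astype(np.int32).reshape(-1,1,2)],True,col,1)
cv2.imwrite("pics/w4o.png",im)
```

```text
6.3 [ 0.43035478 -0.29855605  0.12163739] [[-0.9067, -0.4217, 0.0004], [-0.4217, 0.9067, -0.0004], [-0.0002, -0.0005, -1.0]] [-0.75 -0.1   1.95 -0.    1.29 -2.75]
yaw -155.05685968171406
{'location': [0.4601, -0.2905, 0.015], 'confidence': 0.89}
```

View pics/w4o.png

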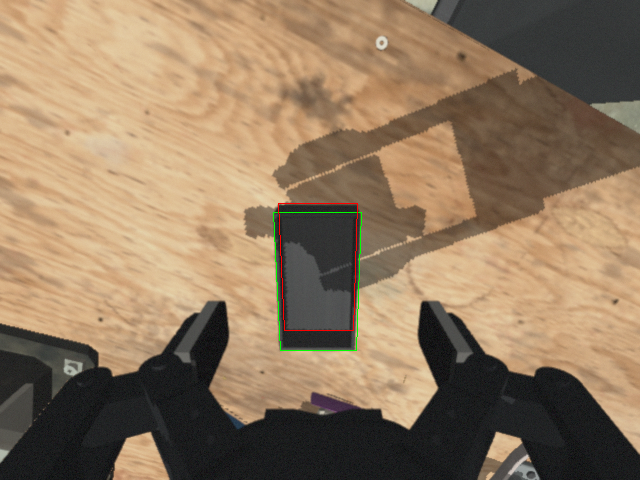

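Call:
drive_tool --series '[[[-0.005,-0.007,-0.02],[0,0,0]],[[-0.005,-0.007,-0.045],[0,0,0]],[[-0.005,-0.007,-0.07],[0,0,0]],[[-0.005,-0.007,-0.09],[0,0,0]],[[-0.005,-0.007,-0.105],[0,0,0]],[[-0.005,-0.007,-0.116],[0,0,0]],[[-0.005,-0.007,-0.116],[0,0,0]],[[-0.005,-0.007,-0.116],[0,0,0]]]'

```text
time: 7.2
tool_pos: [0.4253, -0.3058, 0.0059]
tool_rot: [0.0, -0.216, 0.976, -0.0]
contact_force: [-0.0, -0.2, 0.6]
gripper_width: 1.001
```

Call:
drive_tool --series '[[[0,0,0],[0,0,0]],[[0,0,0],[0,0,0]],[[0,0,0],[0,0,0]],[[0,0,0],[0,0,0]],[[0,0,0],[0,0,0]],[[0,0,0],[0,0,0]]]' --fingers 1

```text
time: 7.8
tool_pos: [0.4259, -0.3064, 0.0069]
tool_rot: [0.001, -0.216, 0.976, -0.001]
contact_force: [-0.1, -0.6, 5.2]
gripper_width: 0.734
```

Call:
drive_tool --series '[[[0,0,0.015],[0,0,0]],[[0,0.02,0.025],[0,0,-3]],[[0.002,0.06,0.025],[0,0,-8]],[[0.004,0.1,0.025],[0,0,-13]],[[0.006,0.14,0.025],[0,0,-18]],[[0.008,0.18,0.025],[0,0,-21.6]],[[0.01,0.22,0.025],[0,0,-21.6]],[[0.011,0.251,0.025],[0,0,-21.6]]]'

```text
time: 8.6
tool_pos: [0.435, -0.0522, 0.0304]
tool_rot: [-0.0, -0.03, 1.0, 0.0]
contact_force: [0.2, -0.2, -1.7]
gripper_width: 0.733
```

Call:
drive_tool --series '[[[0,0,0],[0,0,0]],[[0,0,0],[0,0,0]]]'

```text
time: 8.8
tool_pos: [0.4355, -0.054, 0.0304]
tool_rot: [-0.0, -0.03, 1.0, -0.0]
contact_force: [-0.3, -1.2, -1.9]
gripper_width: 0.733
```

```bash
cat > tr.py <<'E'
from h import *
import sys
nm,ox,oy,yaw,lx,zb=sys.argv[1],*map(float,sys.argv[2:7])
s=state();R=toolyaw();x=-R[:,0];p=s["tool_pos"];print(s["time"],p,s["gripper_width"],s["contact_force"],"yaw",np.degrees(np.arctan2(x[1],x[0])),R[:,2])
a=np.radians(yaw);rd=np.array([[np.cos(a),-np.sin(a)],[np.sin(a),np.cos(a)]])
print("grip in disp frame",(p[:2]-[ox,oy])@rd)
c=cam("wrist");shot("wrist",nm);im=cv2.imread(f"pics/{nm}.png")
r=np.array([[x[0],-x[1]],[x[1],x[0]]])
for z,col in((.028,(0,255,0)),(0,(0,0,255))):
  C=np.c_[np.array([[lx+.06,.032],[lx+.06,-.032],[lx-.06,-.032],[lx-.06,.032]])@r.T+p[:2],[z+zb]*4]
  cv2.polylines(im,[proj(c,C).round().astype(np.int32).reshape(-1,1,2)],True,col,1)
def dl(P,col):
  P=np.array(P,float);W=np.c_[P[:,:2]@rd.T+[ox,oy],P[:,2]];cv2.polylines(im,[proj(c,W).round().astype(np.int32).reshape(-1,1,2)],False,col,1)
for sg in(-1,1): dl([[.018,sg*.035,.012],[-.046,sg*.035,.012]],(255,0,0))
dl([[.018,-.035,.008],[.018,.035,.008]],(255,0,255))
dl([[-.011,-.054,.084],[-.011,.054,.084]],(255,255,0))
cv2.imwrite(f"pics/{nm}o.png",im)
E
python3 tr.py w5 .6075 -.0453 3.3 .045 .025
```

```text
8.8 [ 0.43550294 -0.05396769  0.03041937] 0.7331637724639817 [-0.30229922 -1.23801419 -1.9204168 ] yaw 3.4733429250771954 [-3.42866322e-04 -3.67467098e-04 -9.99999874e-01]
grip in disp frame [-0.1722108   0.00124753]
```

View pics/w5o.png

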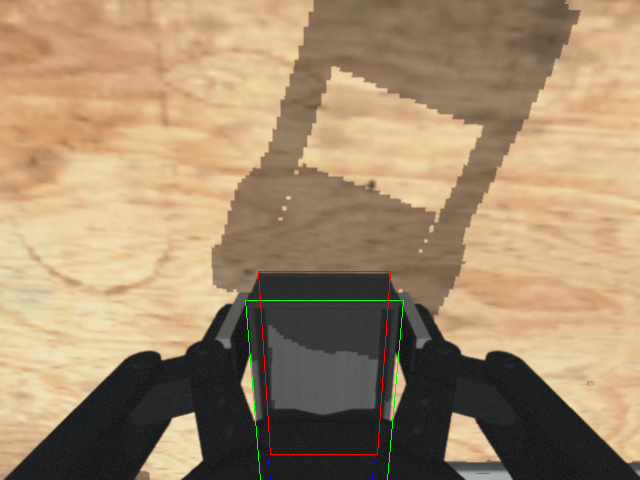

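Call:
drive_tool --series '[[[0,-0.001,-0.01],[0,0,0]],[[0,-0.001,-0.02],[0,0,0]],[[0,-0.001,-0.0235],[0,0,0]],[[0,-0.001,-0.0235],[0,0,0]]]'

```text
time: 9.25
tool_pos: [0.4356, -0.0562, 0.007]
tool_rot: [-0.001, -0.029, 1.0, 0.0]
contact_force: [-4.1, 0.2, 7.6]
gripper_width: 0.73
```

Run:
```python
from h import *
s=state();print(s["time"],s["tool_pos"],s["contact_force"])
for n in("top","side"):
  c=cam(n);f=shot(n,n+"6");im=f[:,:,::-1].copy();a=np.radians(3.3);rd=np.array([[np.cos(a),-np.sin(a)],[np.sin(a),np.cos(a)]])
  def dl(P):
    P=np.array(P,float);return proj(c,np.c_[P[:,:2]@rd.T+[.6075,-.0453],P[:,2]])
  p=proj(c,[[.52,-.05,.03]])[0].astype(int);x0,y0=p-[70,60];sc=5
  z=cv2.resize(im[y0:y0+110,x0:x0+140],None,fx=sc,fy=sc,interpolation=cv2.INTER_CUBIC)
  for sg in(-1,1):
    q=((dl([[.018,sg*.035,.012],[-.046,sg*.035,.012]])-[x0,y0]+.5)*sc).astype(np.int32);cv2.polylines(z,[q.reshape(-1,1,2)],False,(255,0,0),1)
  q=((dl([[-.011,-.054,.084],[-.011,.054,.084]])-[x0,y0]+.5)*sc).astype(np.int32);cv2.polylines(z,[q.reshape(-1,1,2)],False,(255,255,0),1)
  cv2.imwrite(f"pics/{n}6z.png",z)
```

```text
9.25 [ 0.43564432 -0.0562206   0.00698036] [-4.06868168  0.22290776  7.56946853]
```

View pics/top6z.png

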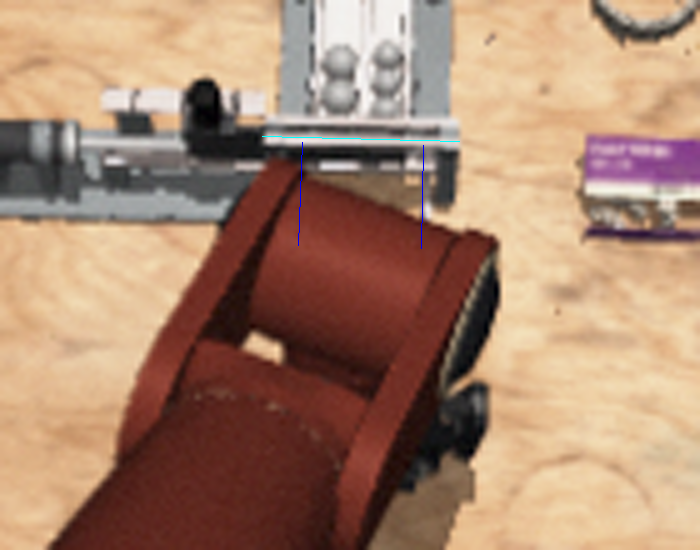

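View pics/side6z.png

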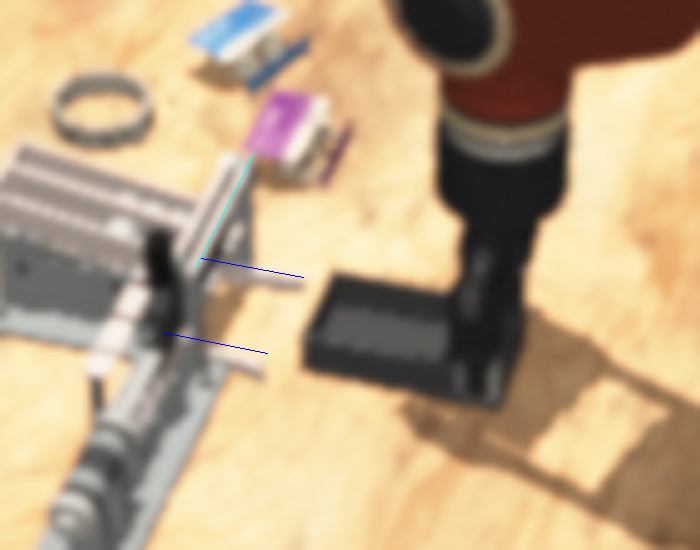

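Call:
drive_tool --series '[[[0.01,0.0015,0.0007],[0,0,0]],[[0.02,0.002,0.0007],[0,0,0]],[[0.028,0.0025,0.0007],[0,0,0]],[[0.036,0.003,0.0007],[0,0,0]],[[0.044,0.0035,0.0007],[0,0,0]],[[0.052,0.004,0.0007],[0,0,0]],[[0.06,0.0045,0.0007],[0,0,0]],[[0.06,0.0045,0.0007],[0,0,0]]]'

```text
time: 10.15
tool_pos: [0.497, -0.0509, 0.0077]
tool_rot: [0.0, -0.03, 1.0, -0.0]
contact_force: [-0.1, -0.7, -1.8]
gripper_width: 0.73
```

```bash
python3 tr.py w7 .6075 -.0453 3.3 .045 0
python3 - <<'E'
from h import *
f=shot("side","s7");im=cv2.imread("pics/s7.png");c=cam("side");p=proj(c,[[.55,-.05,.03]])[0].astype(int)
cv2.imwrite("pics/s7z.png",cv2.resize(im[p[1]-50:p[1]+50,p[0]-65:p[0]+65],None,fx=5,fy=5,interpolation=cv2.INTER_CUBIC))
E
```

```text
10.15 [ 0.4970018  -0.05087806  0.00765507] 0.7301380518843185 [-0.11165733 -0.70247607 -1.7899894 ] yaw 3.393494788376847 [ 7.70186030e-04 -1.14269346e-04 -9.99999697e-01]
grip in disp frame [-0.11063607  0.00079191]
```

View pics/s7z.png

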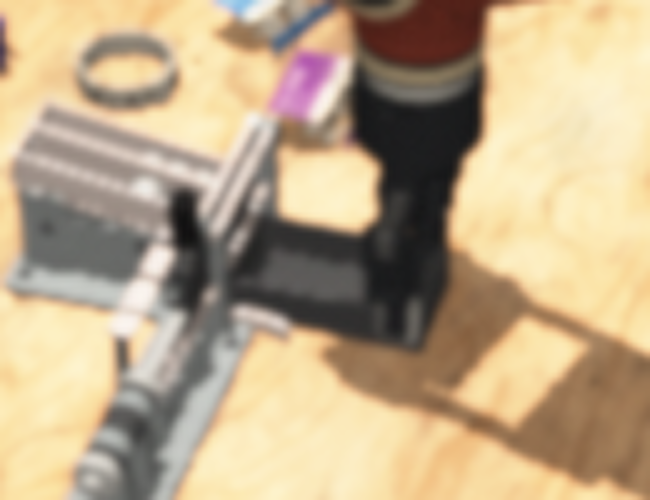

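Tray is between the fences with no side force; push on to the stop slowly.

Call:
drive_tool --series '[[[0.005,0.0,0],[0,0,0]],[[0.01,0.0,0],[0,0,0]],[[0.014,0.0005,0],[0,0,0]],[[0.017,0.0005,0],[0,0,0]],[[0.019,0.0005,0],[0,0,0]],[[0.019,0.0005,0],[0,0,0]]]'

```text
time: 10.85
tool_pos: [0.5151, -0.0504, 0.0075]
tool_rot: [0.0, -0.029, 1.0, -0.0]
contact_force: [0.3, -0.1, -1.2]
gripper_width: 0.732
```

Call:
drive_tool --series '[[[0.0015,0.0,0],[0,0,0]],[[0.003,0.0,0],[0,0,0]],[[0.003,0.0,0],[0,0,0]]]'

```text
time: 11.15
tool_pos: [0.5164, -0.0504, 0.0071]
tool_rot: [-0.002, -0.03, 1.0, 0.0]
contact_force: [-6.2, -0.9, 1.0]
gripper_width: 0.729
```

Call:
drive_tool --series '[[[0.002,0.0,0],[0,0,0]],[[0.004,0.0,0],[0,0,0]],[[0.004,0.0,0],[0,0,0]]]'

```text
time: 11.45
tool_pos: [0.5164, -0.0504, 0.007]
tool_rot: [-0.008, -0.03, 1.0, 0.0]
contact_force: [-21.3, -1.8, 16.4]
gripper_width: 0.731
```

```bash
python3 tr.py w8 .6075 -.0453 3.3 .045 0
python3 - <<'E'
from h import *
f=shot("side","s8");im=cv2.imread("pics/s8.png");c=cam("side");p=proj(c,[[.55,-.05,.03]])[0].astype(int)
cv2.imwrite("pics/s8z.png",cv2.resize(im[p[1]-50:p[1]+50,p[0]-65:p[0]+65],None,fx=5,fy=5,interpolation=cv2.INTER_CUBIC))
E
```

```text
11.45 [ 0.51637315 -0.05043755  0.0069587 ] 0.7310152716377883 [-21.25283609  -1.76703098  16.37665573] yaw 3.4352729717181365 [-1.52967592e-02 -1.22656120e-04 -9.99882990e-01]
grip in disp frame [-0.09127149  0.0001166 ]
```

View pics/s8z.png

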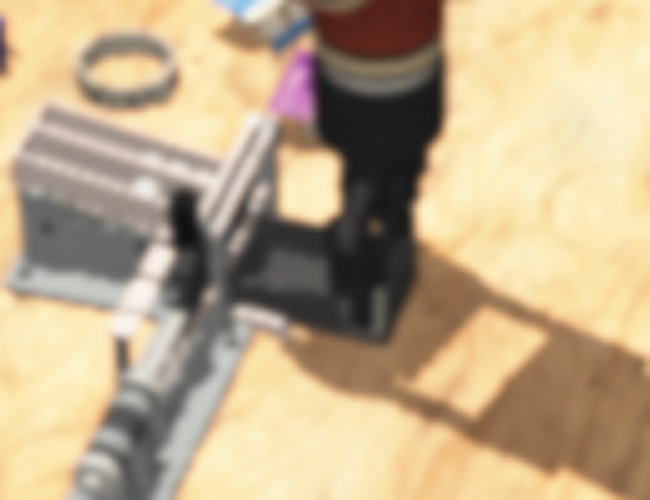

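View pics/w8o.png

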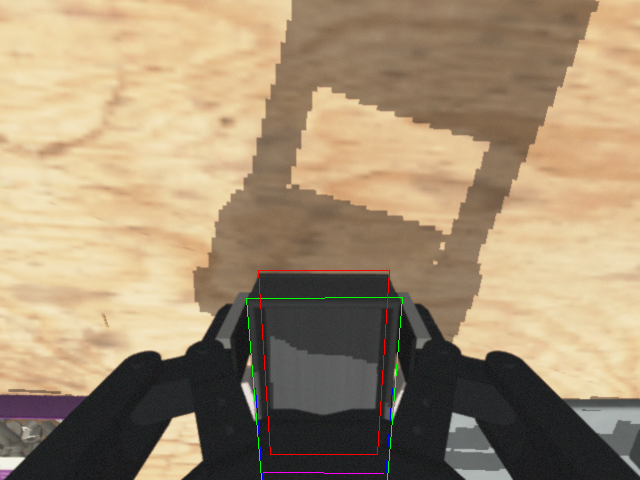

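Call:
drive_tool --series '[[[-0.004,0,0],[0,0,0]],[[-0.0045,0,0],[0,0,0]],[[-0.0045,0,0],[0,0,0]]]'

```text
time: 11.85
tool_pos: [0.5165, -0.0504, 0.0072]
tool_rot: [-0.001, -0.029, 1.0, 0.0]
contact_force: [-4.7, -1.0, 1.2]
gripper_width: 0.729
```

Call:
drive_tool --series '[[[0,0,0],[0,0,0]],[[0,0,0],[0,0,0]],[[0,0,0],[0,0,0]],[[0,0,0],[0,0,0]],[[0,0,0],[0,0,0]]]' --fingers -1

```text
time: 12.35
tool_pos: [0.5177, -0.0504, 0.0077]
tool_rot: [0.0, -0.029, 1.0, -0.0]
contact_force: [0.1, -0.2, -0.0]
gripper_width: 0.999
```

Call:
drive_tool --series '[[[0,0,0.02],[0,0,0]],[[0,0,0.06],[0,0,0]],[[-0.03,0,0.09],[0,0,0]],[[-0.06,0,0.12],[0,0,0]],[[-0.09,0,0.15],[0,0,0]],[[-0.1,0,0.16],[0,0,0]],[[-0.1,0,0.16],[0,0,0]],[[-0.1,0,0.16],[0,0,0]]]'

```text
time: 13.15
tool_pos: [0.4176, -0.0504, 0.1673]
tool_rot: [0.0, -0.029, 1.0, -0.0]
contact_force: [-0.0, -1.0, 0.4]
gripper_width: 0.999
```

Run:
```python
from h import *
s=state();p=s["tool_pos"];print(s["time"],p,s["gripper_width"],s["contact_force"])
c=cam("wrist");shot("wrist","w9");np.savez("w9.npz",**c)
for k in ["dispenser","dock","outlet","knob","tray_mid"]:
    print(k,[(round(d["confidence"],2),[round(float(v),4) for v in d["location"]]) for d in place_of("wrist",k)])
```

```text
13.15 [ 0.41756674 -0.05041559  0.16734129] 0.9991635937571162 [-0.0446469  -0.96422259  0.43167549]
dispenser []
dock []
outlet []
knob []
tray_mid [(0.8, [0.5591, -0.0544, 0.0125])]
```

View pics/w9.png

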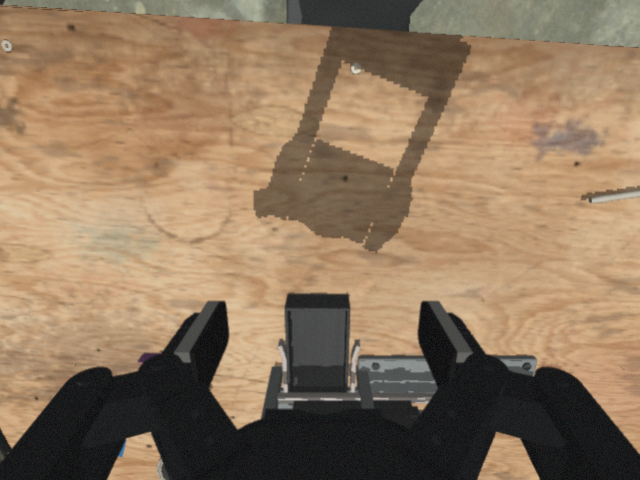

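Run:
```python
import cv2
im=cv2.imread("pics/w9.png")[280:410,255:385]
cv2.imwrite("pics/w9z.png",cv2.resize(im,None,fx=4.6,fy=4.6,interpolation=cv2.INTER_CUBIC))
```

```text
(no output)
```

View pics/w9z.png

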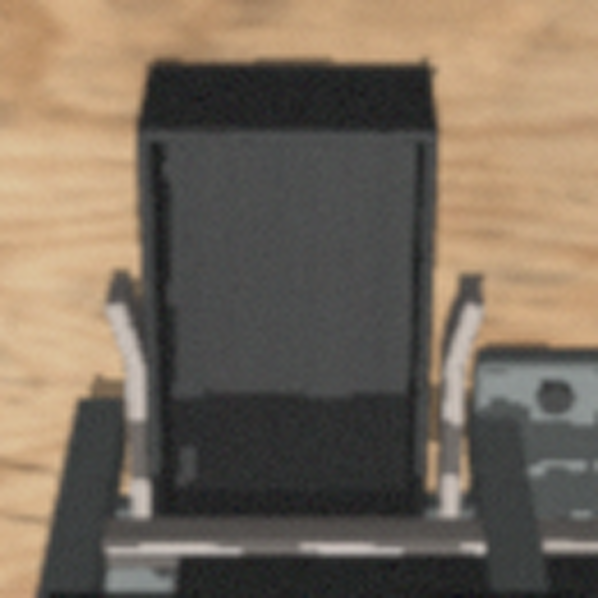

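Run:
```python
from h import *
c=dict(np.load("w9.npz"))
def W(pts,z): return onplane(c,np.array(pts,float)/4.6+[255,280]-.5,z)
a=np.radians(3.3);rd=np.array([[np.cos(a),-np.sin(a)],[np.sin(a),np.cos(a)]])
def D(P): return ((P[:,:2]-[.6075,-.0453])@rd).round(4).tolist()
print("rear bottom",D(W([(150,65),(432,67)],0)))
print("rear top",D(W([(140,132),(435,132)],.028)))
print("tips z0",D(W([(122,271),(470,275)],0)),"z.012",D(W([(115,308),(475,308)],.012)))
print("bar front top",D(W([(105,555),(490,552)],.084)),"posts", D(W([(98,375)],0)))
```

```text
rear bottom [[-0.105, -0.0319], [-0.1045, 0.0319]]
rear top [[-0.1045, -0.0311], [-0.1045, 0.0305]]
tips z0 [[-0.0501, -0.0404], [-0.049, 0.0423]] z.012 [[-0.0487, -0.0406], [-0.0487, 0.0424]]
bar front top [[-0.0482, -0.0336], [-0.049, 0.038]] posts [[-0.0202, -0.0475]]
```

Call:
drive_tool --series '[[[0.02,0,-0.02],[0,0,0]],[[0.045,-0.001,-0.05],[0,0,0]],[[0.045,-0.001,-0.09],[0,0,0]],[[0.045,-0.001,-0.12],[0,0,0]],[[0.045,-0.001,-0.145],[0,0,0]],[[0.045,-0.001,-0.153],[0,0,0]],[[0.045,-0.001,-0.153],[0,0,0]],[[0.05,-0.001,-0.153],[0,0,0]]]' --fingers 1

```text
time: 14.25
tool_pos: [0.468, -0.0516, 0.0154]
tool_rot: [0.001, -0.029, 1.0, -0.0]
contact_force: [0.4, 0.1, 0.5]
gripper_width: -0.005
```

Call:
drive_tool --series '[[[0.004,0,0],[0,0,0]],[[0.008,0,0],[0,0,0]],[[0.012,0,0],[0,0,0]],[[0.016,0.001,0],[0,0,0]],[[0.019,0.001,0],[0,0,0]],[[0.021,0.001,0],[0,0,0]],[[0.023,0.001,0],[0,0,0]]]'

```text
time: 14.95
tool_pos: [0.4904, -0.0504, 0.0144]
tool_rot: [-0.0, -0.029, 1.0, 0.0]
contact_force: [0.5, -0.1, -0.1]
gripper_width: -0.0
```

Call:
drive_tool --series '[[[0.001,0,0],[0,0,0]],[[0.002,0,0],[0,0,0]],[[0.003,0,0],[0,0,0]],[[0.003,0,0],[0,0,0]]]'

```text
time: 15.35
tool_pos: [0.4926, -0.0504, 0.0143]
tool_rot: [-0.001, -0.029, 1.0, 0.0]
contact_force: [-4.3, -0.0, 2.6]
gripper_width: -0.003
```

Call:
drive_tool --series '[[[0.0015,0,0],[0,0,0]],[[0.003,0,0],[0,0,0]],[[0.003,0,0],[0,0,0]]]'

```text
time: 15.65
tool_pos: [0.4927, -0.0503, 0.0137]
tool_rot: [-0.005, -0.03, 1.0, 0.0]
contact_force: [-13.3, -1.6, 10.0]
gripper_width: 0.002
```

Call:
drive_tool --series '[[[-0.01,0,0],[0,0,0]],[[-0.03,0,0],[0,0,0]],[[-0.03,0,0.05],[0,0,0]],[[-0.03,0,0.1],[0,0,0]],[[-0.01,0.02,0.14],[0,0,0]],[[0.01,0.05,0.18],[0,0,0]],[[0.03,0.08,0.2],[0,0,0]],[[0.04,0.09,0.21],[0,0,0]]]' --fingers -1

```text
time: 16.45
tool_pos: [0.5391, 0.0419, 0.2287]
tool_rot: [0.004, -0.031, 1.0, 0.0]
contact_force: [-1.0, -0.0, -0.7]
gripper_width: 1.0
```

Call:
drive_tool --series '[[[0,0,0],[0,0,0]],[[0,0,0],[0,0,0]]]'

```text
time: 16.65
tool_pos: [0.536, 0.0396, 0.2239]
tool_rot: [-0.0, -0.03, 1.0, -0.0]
contact_force: [-0.2, 0.5, -0.8]
gripper_width: 1.002
```

Run:
```python
from ov import *
s=state();p=s["tool_pos"];print(s["time"],p,s["gripper_width"],s["contact_force"])
c=cam("wrist");f=shot("wrist","w10");np.savez("w10.npz",**c)
for k in ["dispenser","outlet","knob","tray_mid"]:
    print(k,[(round(d["confidence"],2),[round(float(v),4) for v in d["location"]]) for d in place_of("wrist",k)])
```

```text
16.65 [0.53598318 0.03957971 0.22391812] 1.0023516336050349 [-0.22493516  0.52216741 -0.82588408]
dispenser [(0.89, [0.6075, -0.0445, -0.0012]), (0.34, [0.7454, -0.2004, 0.0028])]
outlet [(0.74, [0.5931, -0.044, 0.0812]), (0.3, [0.6804, -0.291, 0.0031])]
knob [(0.81, [0.5983, 0.0381, 0.1136])]
tray_mid [(0.68, [0.5592, -0.0541, 0.0148])]
```

View pics/w10.png

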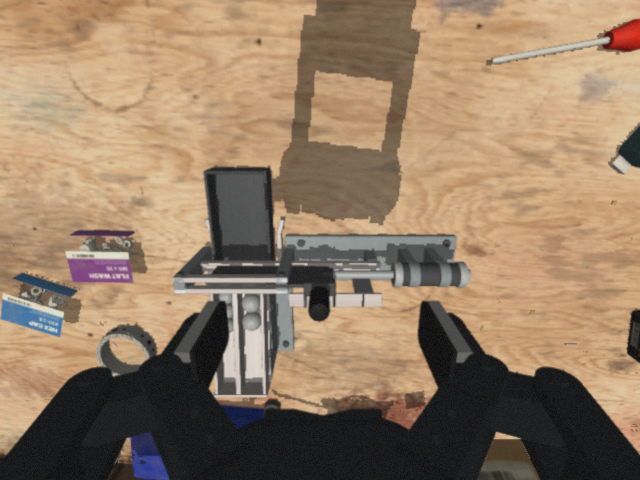

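Run:
```python
from ov import *
c=dict(np.load("w10.npz"))
ov(cv2.imread("pics/w10.png"),c,[.6050,-.0444,0],3.3,"pics/ov10.png",(165,225,405,345),3)
c=dict(np.load("w2.npz"))
ov(cv2.imread("pics/w2.png"),c,[.6050,-.0444,0],3.3,"pics/ov2b.png",(220,130,370,230),4)
```

```text
(no output)
```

View pics/ov10.png

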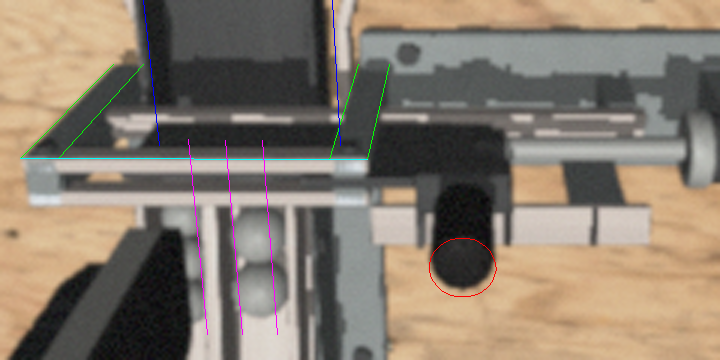

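View pics/ov2b.png

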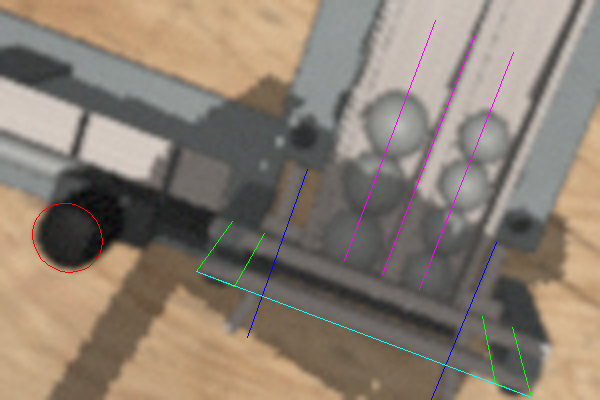

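Run:
```python
from h import *
a=dict(np.load("w2.npz"));b=dict(np.load("w10.npz"))
o1,d1=rays(a,[(237.7,187.5)]);o2,d2=rays(b,[(319.2,310.2)]);d1=d1[0];d2=d2[0]
A=np.c_[d1,-d2];t=np.linalg.lstsq(A,o2-o1,rcond=None)[0];p,q=o1+d1*t[0],o2+d2*t[1];print(p,q)
for z in(.132,):print(onplane(a,[(237.7,187.5)],z),onplane(b,[(319.2,310.2)],z))
```

```text
[0.59851896 0.03962804 0.12589238] [0.59853205 0.03971368 0.12590221]
[[0.6002078  0.03866868 0.132     ]] [[0.59484752 0.03957707 0.132     ]]
```

Call:
drive_tool --series '[[[0.03,0,0],[0,0,0]],[[0.062,0,0],[0,0,0]],[[0.062,0,-0.03],[0,0,0]],[[0.062,0,-0.06],[0,0,0]],[[0.062,0,-0.085],[0,0,0]],[[0.062,0,-0.1],[0,0,0]],[[0.062,0,-0.1],[0,0,0]],[[0.062,0,-0.1],[0,0,0]]]' --fingers 0

```text
time: 17.7
tool_pos: [0.5987, 0.0394, 0.1251]
tool_rot: [0.0, -0.029, 1.0, -0.0]
contact_force: [0.3, 0.5, 0.1]
gripper_width: 0.504
```

Run:
```python
from h import *
s=state();print(s["time"],s["tool_pos"],s["gripper_width"],s["contact_force"])
shot("wrist","w11");f=shot("side","s11");im=cv2.imread("pics/s11.png");c=cam("side");p=proj(c,[[.6,.02,.08]])[0].astype(int)
cv2.imwrite("pics/s11z.png",cv2.resize(im[p[1]-60:p[1]+60,p[0]-70:p[0]+70],None,fx=5,fy=5,interpolation=cv2.INTER_CUBIC))
```

```text
17.7 [0.59866427 0.0393696  0.125145  ] 0.5037140841179578 [0.2529077  0.47045829 0.13554969]
```

View pics/w11.png

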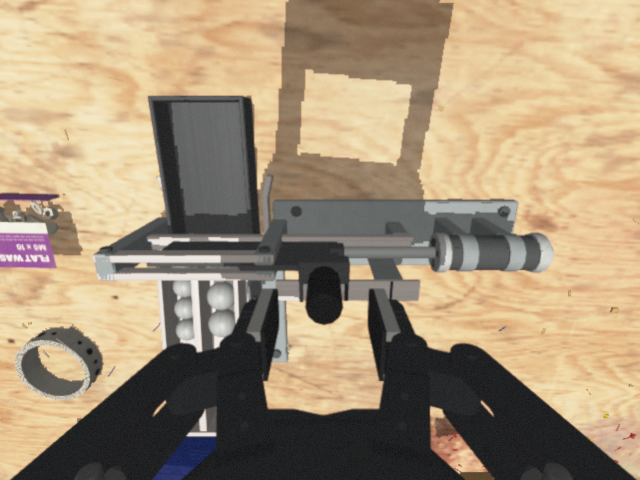

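View pics/s11z.png

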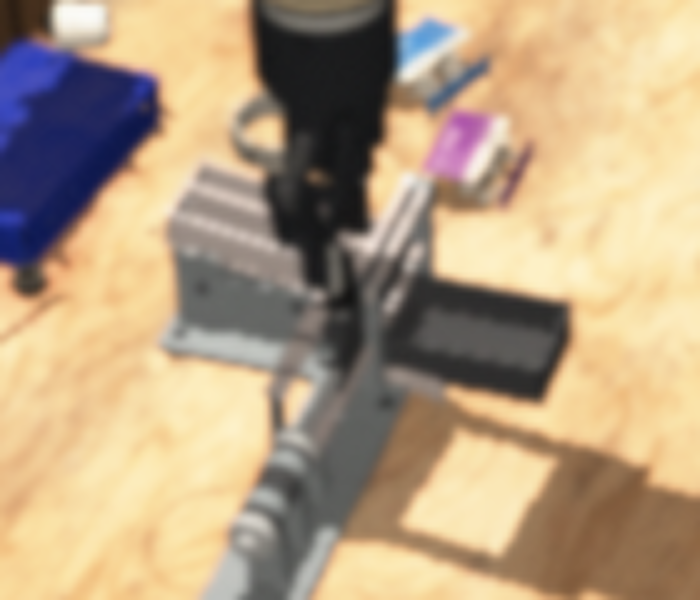

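Call:
drive_tool --series '[[[0,0,-0.01],[0,0,0]],[[0,0,-0.018],[0,0,0]],[[0,0,-0.024],[0,0,0]],[[0,0,-0.024],[0,0,0]]]'

```text
time: 18.2
tool_pos: [0.5973, 0.0397, 0.0987]
tool_rot: [-0.001, -0.029, 1.0, 0.0]
contact_force: [0.2, -0.9, 0.0]
gripper_width: 0.503
```

Call:
drive_tool --series '[[[0,0,0],[0,0,0]],[[0,0,0],[0,0,0]],[[0,0,0],[0,0,0]],[[0,0,0],[0,0,0]],[[0,0,0],[0,0,0]]]' --fingers 1

```text
time: 18.7
tool_pos: [0.5985, 0.0397, 0.1008]
tool_rot: [0.0, -0.029, 1.0, 0.0]
contact_force: [-0.6, -0.0, 0.9]
gripper_width: 0.186
```

Run:
```python
from h import *
s=state();print(s["time"],s["tool_pos"],s["gripper_width"],s["contact_force"]);c=cam("wrist");np.savez("w12.npz",**c)
shot("wrist","w12")
```

```text
18.7 [0.59851263 0.03970399 0.10083461] 0.18627617470539803 [-0.64157666 -0.00560155  0.934017  ]
```

View pics/w12.png

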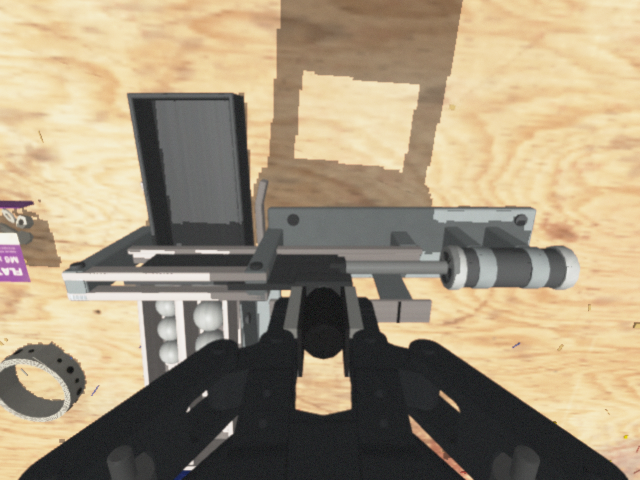

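Call:
drive_tool --series '[[[0,0.005,0],[0,0,0]],[[-0.0005,0.01,0],[0,0,0]],[[-0.001,0.015,0],[0,0,0]],[[-0.001,0.02,0],[0,0,0]],[[-0.0015,0.024,0],[0,0,0]],[[-0.0015,0.027,0],[0,0,0]],[[-0.0015,0.028,0],[0,0,0]],[[-0.0015,0.028,0],[0,0,0]]]'

```text
time: 19.55
tool_pos: [0.597, 0.0653, 0.1008]
tool_rot: [-0.0, -0.029, 1.0, -0.002]
contact_force: [-1.4, -8.7, 0.9]
gripper_width: 0.193
```

Run:
```python
from h import *
s=state();print(s["time"],s["tool_pos"],s["gripper_width"],s["contact_force"]);c=cam("wrist");np.savez("w13.npz",**c)
R=toolyaw();print(R.round(4).tolist());shot("wrist","w13")
```

```text
19.55 [0.59704794 0.06533208 0.10079503] 0.1927363147896394 [-1.39126123 -8.74406705  0.89568924]
[[-0.9983, -0.0586, 0.0001], [-0.0586, 0.9983, -0.005], [0.0002, -0.005, -1.0]]
```

View pics/w13.png

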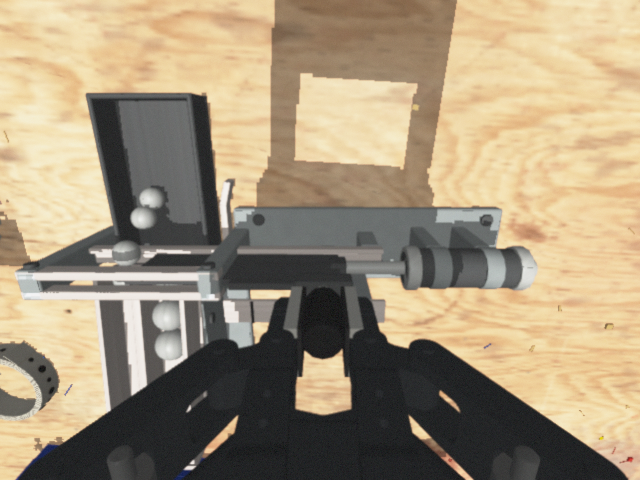

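Call:
drive_tool --series '[[[0,0.0015,0],[0,0,0]],[[0,0.0026,0],[0,0,0]],[[0,0.0026,0],[0,0,0]],[[0,0.0026,0],[0,0,0]],[[0,0.0026,0],[0,0,0]],[[0,0.0026,0],[0,0,0]],[[0,0.0026,0],[0,0,0]],[[0,0.0026,0],[0,0,0]]]'

```text
time: 20.4
tool_pos: [0.5969, 0.0676, 0.1008]
tool_rot: [-0.0, -0.029, 1.0, -0.003]
contact_force: [-1.7, -9.3, 2.5]
gripper_width: 0.195
```

Run:
```python
from h import *
s=state();print(s["time"],s["tool_pos"],s["gripper_width"],s["contact_force"]);c=cam("wrist");np.savez("w14.npz",**c)
shot("wrist","w14");
for n in("top","side"):
  shot(n,n+"14");im=cv2.imread(f"pics/{n}14.png");p=proj(cam(n),[[.6,.02,.08]])[0].astype(int)
  cv2.imwrite(f"pics/{n}14z.png",cv2.resize(im[p[1]-60:p[1]+60,p[0]-70:p[0]+70],None,fx=5,fy=5,interpolation=cv2.INTER_CUBIC))
  for k in("knob","small_1_center","large_1_center","tray_mid"):print(n,k,[(round(d["confidence"],2),np.round(d["location"],3).tolist()) for d in place_of(n,k)])
```

```text
20.4 [0.59690537 0.06764125 0.10080118] 0.1953695732117348 [-1.74075268 -9.28161439  2.45596132]
top knob [(0.72, [0.596, 0.069, 0.113]), (0.59, [0.556, -0.057, 0.012])]
top small_1_center [(0.59, [0.557, -0.059, 0.012])]
top large_1_center []
top tray_mid [(0.66, [0.519, -0.601, 0.014]), (0.6, [0.562, -0.048, 0.012])]
side knob [(0.71, [0.6, 0.067, 0.113]), (0.25, [0.595, -0.044, 0.082])]
side small_1_center [(0.35, [0.559, -0.06, 0.009])]
side large_1_center []
side tray_mid [(0.62, [0.563, -0.047, 0.015]), (0.46, [0.516, -0.602, 0.012])]
```

View pics/w14.png

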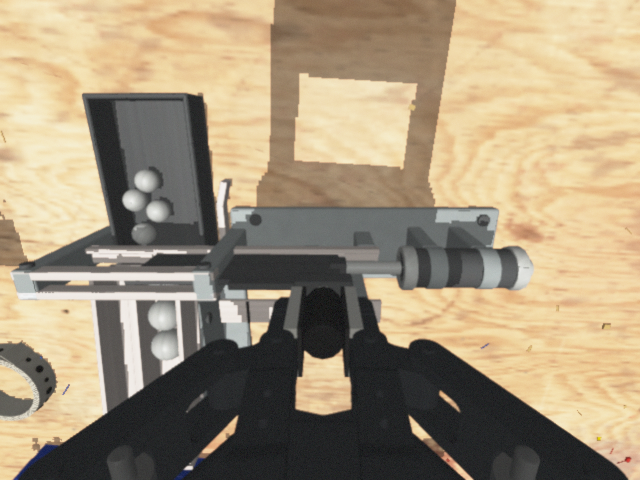

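View pics/side14z.png

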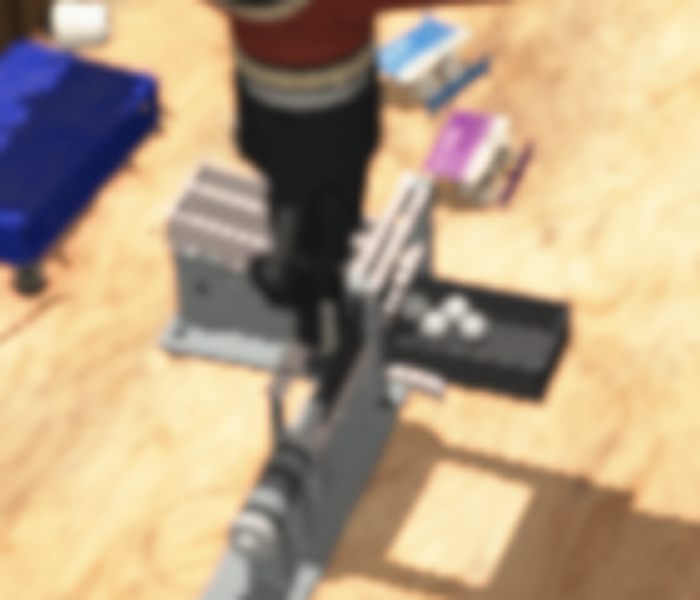

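View pics/top14z.png

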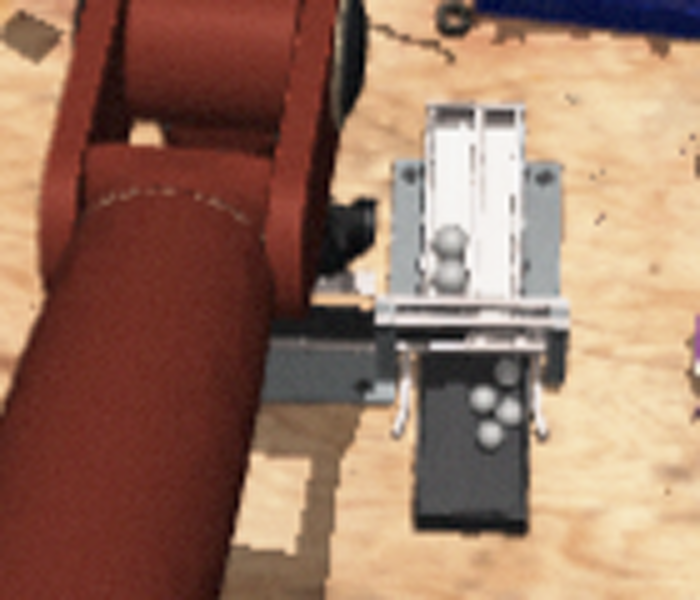

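Call:
drive_tool --series '[[[0,0.0002,0],[0,0,0]],[[0,0.0002,0],[0,0,0]],[[0,0.0002,0],[0,0,0]],[[0,0.0002,0],[0,0,0]],[[0,0.0002,0],[0,0,0]],[[0,0.0002,0],[0,0,0]]]'

```text
time: 21.55
tool_pos: [0.5969, 0.0677, 0.1008]
tool_rot: [-0.0, -0.029, 1.0, -0.003]
contact_force: [-2.0, -9.5, 1.5]
gripper_width: 0.191
```

Run:
```python
from h import *
s=state();print(s["time"],s["tool_pos"],s["gripper_width"],s["contact_force"])
a=cv2.imread("pics/w14.png");shot("wrist","w15");b=cv2.imread("pics/w15.png")
cv2.imwrite("pics/w15z.png",cv2.resize(b[80:370,0:400],None,fx=2,fy=2))
print(job_done())
```

```text
21.55 [0.59690689 0.06769896 0.10080198] 0.19100689307446936 [-1.96373456 -9.53553763  1.50421718]
the job is handed in; nothing more can be done
None
```

View pics/w15z.png

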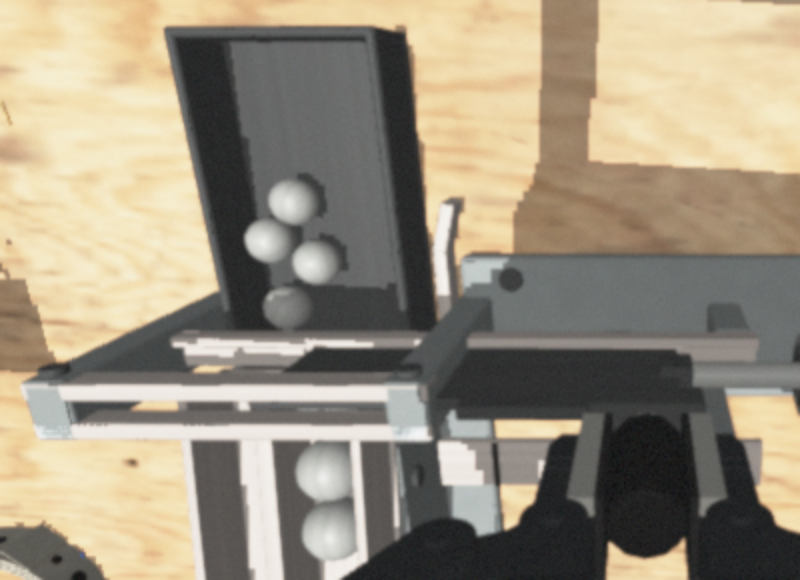

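The job is done and handed in at about 21.6 s, with the gripper still holding the shutter at half travel against its spring.

**Tray:** I carried the dark tray to the mouth of the fences and slid it in until it met a hard stop, at about 21 N. I let go, then nudged it from behind with shut fingers. It was rigid at 13 N, so it was fully home. The pink look-alike and the other things on the bench were not touched.

**Shutter:** I gripped the knob and slid it about 28.0 mm by the measured tool position. The spring force read 9.5 N, against 9.6 N stated for half travel. I did not read the middle mark directly, because the gripper hid part of the scale.

**Balls:** The last wrist picture shows all four small balls at rest in the tray. An earlier top picture shows the small-ball lane empty. At least two of the large balls are visible still in their lane; the third is hidden by the guides, but none of the large ones is in the tray.

**Disagreement:** The trained networks put the dispenser's origin at x ≈ 0.607 m. The wrist views of the fences and the tray's contact with the stop suggested about 0.6045 m. I went by the contact and those views. The knob's position was triangulated separately from two wrist views, and it read about 6 mm lower than the stated height.

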